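Lay a firebrick down on the drying stand

ROBOT

A 7-joint arm with a two-finger parallel gripper is mounted at the origin on the work surface. World frame = base frame: x ahead of the robot, y to its left, z up, the work surface at z = 0. Lengths are in mm, angles in rad, forces in N, time in s.
With the tool pointing down it reaches from about 400 to 875 mm from the base axis. Payload 4.4 kg.
Tool frame: the origin (TCP) lies at the very end of the fingers, on their centre line; the grasp point (between the pads) lies 19 mm behind it; z points along the fingers, y is the line along which they close (so a half turn about z gives the same grasp; the last joint's range is limited). The gripper opens to 85 mm and grips with 20 to 120 N. Pads are 22 mm wide; open, the fingers measure 114 mm over their backs; the gripper's body (76 mm by 85 mm) begins 54 mm behind the grasp point. The pads swing forward as they close: fully open they stand 13 mm farther back than shut.
Start: joints at [-1.324, 0.628, 0.038, 1.517, -0.027, 0.996, -0.02], TCP at [199.997, 618.481, 231.313] pointing down, gripper open.
Joint ranges: [-3.06, 3.06], [-0.37, 2.12], [-1.25, 1.32], [0.18, 2.47], [-1.1, 4.24], [0.23, 1.98], [-2.94, 2.94]. Speed limits (rad/s): [2.57, 2.57, 3.14, 3.14, 3.14, 3.14, 3.14].

INTERFACE

Orientations are given as a unit quaternion [w, x, y, z].
In Python, from cell import manip, viewer gives the robot as it stands.
- The arm moves only by the tool drive_tool, never from a script. Its argument "motion" is one flat list of numbers, 7 for each row, row after row: the shift along the tool's x, y, z as a fraction of full scale, then the turn, a rotation vector about the tool's x, y, z as a fraction of full scale, then the closure, from 0 (fully open) to 1 (shut). A call has 1 to 20 rows; each row shifts and turns the commanded pose from where the row before left it, along the tool's axes as they then stand; what a row does not reach is not made up. Full scale, the value 1, is 500 mm for a shift and pi/2 rad for a turn. A row lasts 1/12 s, in which the tool goes at most 41.7 mm and 7.16 degrees, less where a joint would pass 70% of its speed; a pose out of reach is approached as far as the arm can. A call with a number of a shift or a turn outside -1 to 1 is refused whole. A call with a gripper value outside its range is refused whole. The fingers move at their own pace and stop on an object; "grip_force" is the grip in N (left out, the last holds). Time passes only in rows, so rows that do not move let the fingers close. It gives the time, the measured TCP pose, the force, the opening and the grip force at its end, in the units of the state.
- manip.get_state(): the state, without advancing time (a new reading comes with each control period).
- viewer.get_image(name): name is "scene" or "top" or "wrist"; returns the picture (400x640x3 uint8, red, green, blue); there is no depth.
- viewer.camera_model(name): a dict with "fx", "fy", "cx", "cy" (pixels), "k1" (the pictures are not rectified: a ray, as slopes to the right and down, at radius r is drawn at 1 + k1 r^2 times it, then the intrinsics apply), "R" (3x3) and "t" (3): a world point X has camera coordinates R X + t. Camera axes: x right, y down, z forward; pixel columns grow to the right and rows downward; lengths in mm; the calibration is good to about 2 mm. A picture is of the moment at which its call begins: read the wrist's pose just before it. camera_model takes no time and is no camera call; for the wrist camera it gives the pose at the moment of the call.
- manip.finish_job(): hands the job in; it is judged then, once.
The state is a dict: "t": time; "joints": joint angles; "qvel": joint speeds; "joint_torque": joint torques, N m; "tool_pos": TCP position; "eef_rot": TCP orientation; "ft_force": force on the tool from outside, world axes, zero at the start; "wrist_torque": the same for the moment, N m; "gripper_width": opening from 0.0 (shut) to 1.0 (fully open); "grip_force": force on a finger pad.
Only numpy, scipy, OpenCV 4.12 (cv2) and the standard library are available. Lean on these libraries where they do the work, as an engineer would, in place of code of your own. Each camera call takes 0.05 s, during which the arm holds its last target. There are 200 camera calls.

TASK

In the pottery studio a pale firebrick stands on end on the low drying stand, a little behind the stand's stop batten. Slide it up square against the stop batten while it stands upright, then tip its top over the batten towards the front of the stand and ease it down with the gripper, never letting it drop or slam, until it lies flat on its side with its whole width on both battens, square to them, its foot end still a little behind the stop. Leave the other things on the stand and table undisturbed.

Things in the scene. Friction and masses are not known exactly. Their poses are not given: they have to be found in the camera images.
- brick: Pale cream firebrick, a plain box 50 x 100 x 200 mm (its x, y, z), 0.45 to 0.8 kg, standing on its 50 x 100 end. Origin: centre of its foot (underside); z up its length, x through its thickness; its -x (front) face looks to the stop batten. Laid as asked it rests on that face: own x up, own z along the stand's -x.
- brick_foot (a point): Middle of the brick's lower front edge, the 100 mm edge that is to butt the stop batten. It starts 14 to 34 mm behind the stop (+x side), up to 0.2 rad out of square.
- brick_top (a point): Centre of the brick's upper end (50 x 100 mm). Free balance is at about 15 degrees of lean; beyond that the brick falls unless it is held.
- stand: Low drying stand, fixed: wooden board on two skids, top 76 mm above the table, x = -117 to 145, y = -150 to 150 mm, with two pine battens 8 mm high across it at y = -100 to 100 mm: the stop batten (x = -18 to 0) and the front batten (x = -115 to -97). Origin: on the table below the middle of the stop batten's rear (+x) face; z up; -x points to its front, roughly to the robot.
- stop_edge (a point): Middle of the upper rear edge of the stop batten, 84 mm above the table: the line (along the stand's y) over which the brick tips. Its front face rides on this edge while its foot edge slides back, in the end 20 to 60 mm behind the stop.
- front_edge (a point): Middle of the board's front edge, on top (76 mm above the table). Laid on both battens, the brick's underside is 84 mm above the table and its upper end sticks out 15 to 65 mm (mostly 35) beyond this edge over free space, so a finger can stay under that end until the brick is down.
- jar: Bystander on the stand beside the brick: glass jar with black cap, 54 mm across, 85 mm high. Origin: centre of its underside.
- tub: Bystander on the stand on the brick's other side: white plastic cup, 58 mm across, 60 mm high. Jar and tub stand about 70 mm behind the stop and 115 mm left and right of the middle, and may be swapped. Origin: centre of its underside.
- vase: Bystander on the table: terracotta bottle vase, 110 mm across, 168 mm high. Origin: centre of its underside.
- brushpot: Bystander on the table: black pot of brushes, 84 mm across, 220 mm high with brushes. Origin: centre of its underside.
- halfbrick: Bystander on the table: half a firebrick, 100 x 100 x 50 mm high. Origin: centre of its underside.
- pin: Bystander on the table: short wooden rolling pin, 44 mm across, 200 mm long, lying. Origin: on its underside at the middle.
There are look-alikes about, which are no part of the job. Leave any purple or turquoise look-alike of the brick alone.

How it is judged:
By the outcome, as a careful person would: the job done as asked, in the order asked, and still so for the second after the job is handed in, with the robot touching nothing.
It also fails if it takes over 58 s, if anything falls off the work surface, if the arm or the gripper's body presses on something with over 40 N, if the wrist force passes 120 N, or if a joint passes its speed limit or range.

## Working session

There is one attempt and no reset: what is moved stays moved. The work goes in short steps, Python scripts to look and compute and a tool call to move; the robot and the scene stay as the last step left them, time stands still between calls to the robot, and variables do not carry over. Pictures are saved under pics/ and viewed, at most 10 in all, crops included, and the job is handed in when it is done.

Besides the shell and the picture viewer there is one more tool, called after "Emit:" as name(argument=value, ...) on one line, values as JSON. drive_tool: Moves the arm, as the interface text tells. Shift numbers are shares of 500 mm and turn numbers shares of pi/2 rad, none past 1 either way. Its arguments: {"type":"object","properties":{"motion":{"type":"array"},"grip_force":{"type":"number"}},"required":["motion"]}

```bash
ls; mkdir -p pics
python3 - <<'E'
from cell import manip, viewer
import cv2, numpy as np
s=manip.get_state(); print(s)
for n in ["scene","top"]:
    im=viewer.get_image(n); cv2.imwrite(f"pics/{n}0.png",im[:,:,::-1]); np.save(f"pics/{n}0.npy",im)
    print(n,viewer.camera_model(n))
E
```

```text
pics
{'t': 0.0, 'joints': array([-1.32380787,  0.62932717,  0.03844729,  1.51839482, -0.02696118,
        0.99629421, -0.01998391]), 'qvel': array([-0.00082705,  0.00225956,  0.00012732, -0.0008502 ,  0.00114755,
       -0.00174748,  0.00093888]), 'joint_torque': array([ 9.13660788e-04, -5.63395536e+01,  1.22640576e+00, -1.93447959e+01,
        1.10115673e-02,  1.05022584e-02, -1.33991873e-05]), 'tool_pos': array([199.80439618, 617.86006187, 230.39290771]), 'eef_rot': array([-1.18478157e-04,  1.55741444e-01,  9.87797396e-01, -9.45352846e-04]), 'ft_force': array([ 0.707777  , -0.3321107 , -0.44540635]), 'wrist_torque': array([-0.0237835 ,  0.00475098,  0.00793998]), 'grip_force': 0.0, 'gripper_width': 0.9995393474445955}
scene {'fx': 457.0912683768965, 'fy': 457.0912683768965, 'cx': 322.8456847644966, 'cy': 202.20703505443853, 'k1': -0.09432034148718879, 'R': array([[-0.67527362,  0.73740992, -0.01523659],
       [ 0.50179119,  0.44417246, -0.74223745],
       [-0.54056558, -0.50885895, -0.66996374]]), 't': array([ 357.75808486, -143.88591516, 1890.09795281])}
top {'fx': 413.5488889809506, 'fy': 413.5488889809506, 'cx': 319.61684020675085, 'cy': 200.50573259180413, 'k1': -0.015644877175440376, 'R': array([[ 0.0153814 , -0.99982609, -0.01054495],
       [-0.98976797, -0.01372877, -0.14202427],
       [ 0.14185481,  0.01262159, -0.98980701]]), 't': array([2.48384902e-01, 5.60246765e+02, 1.35449051e+03])}
```

View pics/scene0.png

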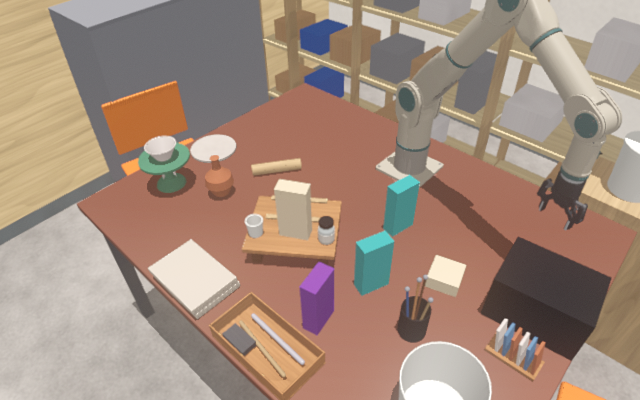

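View pics/top0.png

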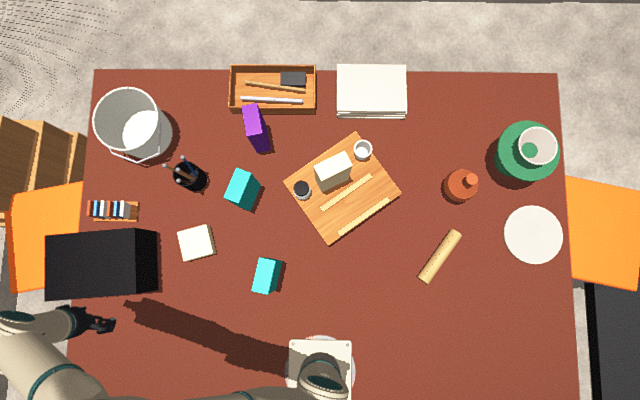

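The scene view shows the brick at (294,210) on the stand, with the tub on its left (255,226) and the jar on its right (326,230). The top view shows the brick at (333,170), stop batten (321,208)–(373,175), front batten (339,234)–(390,200), and board corners near (284,182), (356,132), (401,193), (331,244).

```bash
cat > h.py <<'E'
import cv2, numpy as np
from cell import manip, viewer
from scipy.spatial.transform import Rotation as Rn
def K(m): return np.array([[m['fx'],0,m['cx']],[0,m['fy'],m['cy']],[0,0,1.]])
def cast(m,px,z):
    px=np.array(px,float).reshape(-1,1,2)
    n=cv2.undistortPoints(px,K(m),np.array([m['k1'],0,0,0.])).reshape(-1,2)
    R=np.array(m['R']);c=-R.T@m['t']
    d=np.c_[n,np.ones(len(n))]@R
    return c+d*((z-c[2])/d[:,2])[:,None]
def proj(m,X):
    return cv2.projectPoints(np.array(X,float).reshape(-1,3),np.array(m['R']),np.array(m['t']),K(m),np.array([m['k1'],0,0,0.]))[0].reshape(-1,2)
E
python3 - <<'E'
from h import *
im=np.load('pics/top0.npy'); m=viewer.camera_model('top')
hsv=cv2.cvtColor(im,cv2.COLOR_RGB2HSV)
for p in [(347,192),(365,218),(375,185),(310,185),(333,158),(335,175),(350,212)]: print(p,im[p[1],p[0]],hsv[p[1],p[0]])
c=cv2.resize(im[120:255,270:415],None,fx=5,fy=4.4,interpolation=cv2.INTER_CUBIC)
cv2.imwrite('pics/topc.png',c[:,:,::-1])
E
```

```text
(347, 192) [255 240 177] [ 24  78 255]
(365, 218) [231 171 108] [ 15 136 231]
(375, 185) [237 161  95] [ 14 153 237]
(310, 185) [252 184 106] [ 16 148 252]
(333, 158) [255 255 251] [ 30   4 255]
(335, 175) [130 114  84] [ 20  90 130]
(350, 212) [246 181 109] [ 16 142 246]
```

View pics/topc.png

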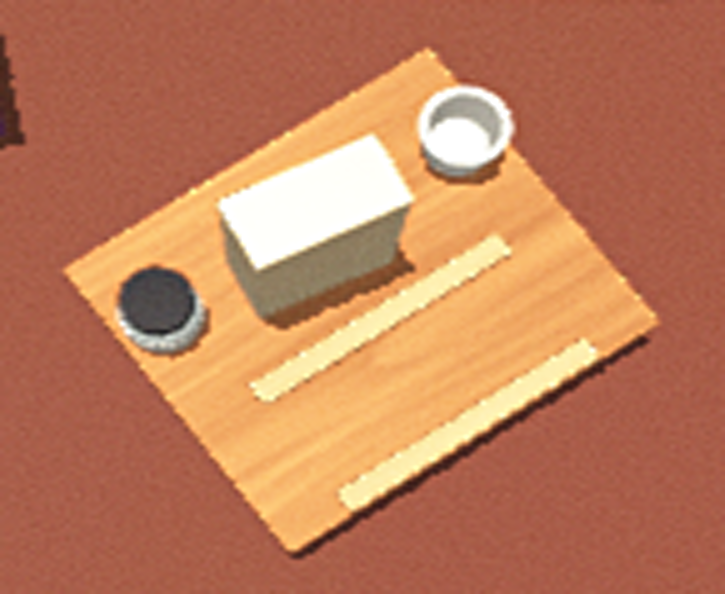

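The crop shows the brick's top quad (crop px (220,203),(375,137),(412,200),(260,267)), both battens clear, the jar on the left and the tub on the right.

Run:
```python
from h import *
im=np.load('pics/top0.npy'); m=viewer.camera_model('top')
hsv=cv2.cvtColor(im,cv2.COLOR_RGB2HSV).astype(int)
H,S,V=hsv[...,0],hsv[...,1],hsv[...,2]
roi=np.zeros(H.shape,bool); roi[125:255,275:415]=1
def comps(mask,minA):
    n,l,st,c=cv2.connectedComponentsWithStats((mask&roi).astype(np.uint8))
    return [np.argwhere(l==i)[:,::-1].astype(np.float32) for i in range(1,n) if st[i,4]>minA]
def rect(p,z):
    X=cast(m,p,z)[:,:2].astype(np.float32)
    r=cv2.minAreaRect(X); c,(w,h),a=r
    if w<h: w,h,a=h,w,a+90
    return np.round(c,1),round(w,1),round(h,1),round(a,2),X.mean(0).round(1)
for p in comps((S<105)&(S>50)&(V>225)&(H>19)&(H<30),60): print('batten',len(p),rect(p,84))
for p in comps((S<35)&(V>235),150): print('white',len(p),p.mean(0),rect(p,276))
for p in comps((V<75),60): print('dark',len(p),p.mean(0),rect(p,161))
b=comps((H>9)&(H<20)&(S>105)&(V>190)|((S<105)&(V>150)),3000)
for p in b: print('board',len(p),rect(p,76))
# brick top corners
off=np.array([270,120]);sc=np.array([5,4.4])
q=np.array([(220,203),(375,137),(412,200),(260,267)])/sc+off-.4
print(cast(m,q,276).round(1)); 
print(cast(m,np.array([(272,322),(393,268)])/sc+off-.4,76).round(1))
q=np.array([(64,270),(430,48),(658,322),(293,555)])/sc+off-.4
print(cast(m,q,76).round(1))
```

```text
batten 289 (array([583.8, -77.5]), 196.6, 16.2, 126.03, array([583.5, -77. ], dtype=float32))
batten 298 (array([ 505.1, -133.8]), 196.9, 16.3, 126.04, array([ 505. , -133.4], dtype=float32))
white 160 [361.8875  149.53125] (array([ 679. , -114.3]), 48.6, 46.9, 90.73, array([ 674.5, -112.5], dtype=float32))
white 575 [332.4487  165.22609] (array([628.2, -29.2]), 98.3, 47.6, 117.75, array([627.7, -29.3], dtype=float32))
board 6297 (array([606.8, -69.4]), 314.8, 261.9, 125.95, array([599.7, -70.7], dtype=float32))
[[625.5  24.  276. ]
 [670.3 -63.4 276. ]
 [628.9 -84.6 276. ]
 [583.9   0.7 276. ]]
[[580.9  -6.1  76. ]
 [623.1 -85.4  76. ]]
[[ 618.7  132.2   76. ]
 [ 794.6 -109.4   76. ]
 [ 584.4 -259.8   76. ]
 [ 407.7  -22.    76. ]]
```

Emit:
drive_tool(motion=[-0.059, -0.051, -0.014, 0, 0, 0, 0, -0.059, -0.051, -0.014, 0, 0, 0, 0, -0.059, -0.051, -0.014, 0, 0, 0, 0, -0.059, -0.051, -0.014, 0, 0, 0, 0, -0.059, -0.051, -0.014, 0, 0, 0, 0, -0.059, -0.051, -0.014, 0, 0, 0, 0, -0.059, -0.051, -0.014, 0, 0, 0, 0, -0.059, -0.051, -0.014, 0, 0, 0, 0, -0.059, -0.051, -0.014, 0, 0, 0, 0, -0.059, -0.051, -0.014, 0, 0, 0, 0, -0.059, -0.051, -0.002, 0, 0, 0, 0, -0.059, -0.051, -0.002, 0, 0, 0, 0, -0.059, -0.051, -0.002, 0, 0, 0, 0, -0.059, -0.051, -0.002, 0, 0, 0, 0, -0.059, -0.051, -0.002, 0, 0, 0, 0, -0.059, -0.051, -0.002, 0, 0, 0, 0, -0.059, -0.051, -0.002, 0, 0, 0, 0, -0.059, -0.051, -0.002, 0, 0, 0, 0, -0.059, -0.051, -0.002, 0, 0, 0, 0, -0.059, -0.051, -0.002, 0, 0, 0, 0])

```text
t: 1.77
tool_pos: [604.8, -50.1, 311.0]
eef_rot: [-0.0, 0.156, 0.988, 0.0]
ft_force: [1.7, 0.4, 0.0]
gripper_width: 1.0
grip_force: 0.0
```

Emit:
drive_tool(motion=[0, 0, 0, 0, 0, 0.067, 0, 0, 0, 0, 0, 0, 0.067, 0, 0, 0, 0, 0, 0, 0.067, 0, 0, 0, 0, 0, 0, 0.067, 0, 0, 0, 0, 0, 0, 0.067, 0, 0, 0, 0, 0, 0, 0.067, 0, 0, 0, 0, 0, 0, 0, 0])

```text
t: 2.35
tool_pos: [604.1, -48.2, 310.7]
eef_rot: [-0.0, 0.456, 0.89, -0.0]
ft_force: [0.7, -0.2, 0.4]
gripper_width: 0.999
grip_force: 0.0
```

```bash
cat >> h.py <<'E'
YAW=np.radians(36.0); O=np.array([591.1,-72.2,0])   # stand frame
Xs=np.array([np.cos(YAW),np.sin(YAW),0]); Ys=np.array([-np.sin(YAW),np.cos(YAW),0]); Zs=np.array([0,0,1.])
def s2w(p): return O+p[0]*Xs+p[1]*Ys+p[2]*Zs
def w2s(p): d=np.array(p)-O; return np.array([d@Xs,d@Ys,d[2]])
def toolR(th,dyaw=0):  # th lean rad, dyaw extra yaw of the grasp
    B=np.c_[Ys,Xs,-Zs]
    return Rn.from_rotvec(dyaw*Zs)*Rn.from_rotvec(-th*Ys)*Rn.from_matrix(B)
def qR(q): return Rn.from_quat([q[1],q[2],q[3],q[0]])
def arc(th,D,s_end,y,n=25):   # TCP in stand coords with brick lean th
    u=np.array([-np.sin(th),0,np.cos(th)]); nn=np.array([np.cos(th),0,np.sin(th)])
    s=min(8/max(np.cos(th),1e-6),s_end)
    return np.array([0,y,84.])-s*u+(200-D)*u+n*nn
def rows(pos,R,targets,clos):
    out=[]
    for P,T in targets:
        d=np.round(R.inv().apply(P-pos)/500,3); r=np.round((R.inv()*T).as_rotvec()/(np.pi/2),3)
        if np.linalg.norm(d)*500>41.5 or np.linalg.norm(r)*90>7.1: print('TOO BIG',d,r)
        out+=[*d,*r,clos]; pos=pos+R.apply(d*500); R=R*Rn.from_rotvec(r*np.pi/2)
    print([float(round(v,3))+0 for v in out]); print('end',w2s(pos).round(1)); return pos,R
E
python3 - <<'E'
from h import *
s=manip.get_state(); print(w2s(s['tool_pos']),s['joints'].round(2), (toolR(0).inv()*qR(s['eef_rot'])).as_rotvec())
up=np.array([0,0,72.])
T=[(s2w(arc(t,40,25,13)+up),toolR(t)) for t in np.linspace(0,np.pi/2,19)[1:]]
rows(s['tool_pos'],qR(s['eef_rot']),T,0)
E
```

```text
[ 24.62958992  11.770116   310.74334486] [-0.19  0.51  0.36  1.55 -0.19  1.12  0.83] [0.00108644 0.00051668 0.00434746]
[0.002, -0.026, 0.002, -0.056, 0.0, -0.003, 0.0, 0.0, -0.027, -0.003, -0.056, 0.0, 0.0, 0.0, 0.0, -0.026, -0.002, -0.055, 0.0, 0.0, 0.0, 0.0, -0.027, -0.003, -0.056, 0.0, 0.0, 0.0, 0.0, -0.026, -0.003, -0.055, 0.0, 0.0, 0.0, 0.0, -0.027, -0.002, -0.056, 0.0, 0.0, 0.0, 0.0, -0.026, -0.002, -0.056, 0.0, 0.0, 0.0, 0.0, -0.026, -0.002, -0.055, 0.0, 0.0, 0.0, 0.0, -0.027, -0.002, -0.056, 0.0, 0.0, 0.0, 0.0, -0.025, -0.001, -0.055, 0.0, 0.0, 0.0, 0.0, -0.026, 0.0, -0.056, 0.0, 0.0, 0.0, 0.0, -0.025, 0.001, -0.055, 0.0, 0.0, 0.0, 0.0, -0.025, 0.002, -0.056, 0.0, 0.0, 0.0, 0.0, -0.024, 0.006, -0.055, 0.0, 0.0, 0.0, 0.0, -0.024, 0.0, -0.056, 0.0, 0.0, 0.0, 0.0, -0.024, -0.003, -0.056, 0.0, 0.0, 0.0, 0.0, -0.023, -0.004, -0.055, 0.0, 0.0, 0.0, 0.0, -0.024, -0.003, -0.056, 0.0, 0.0, 0.0]
end [-134.9   12.8  181. ]
```

Emit:
drive_tool(motion=[0.002, -0.026, 0.002, -0.056, 0.0, -0.003, 0.0, 0.0, -0.027, -0.003, -0.056, 0.0, 0.0, 0.0, 0.0, -0.026, -0.002, -0.055, 0.0, 0.0, 0.0, 0.0, -0.027, -0.003, -0.056, 0.0, 0.0, 0.0, 0.0, -0.026, -0.003, -0.055, 0.0, 0.0, 0.0, 0.0, -0.027, -0.002, -0.056, 0.0, 0.0, 0.0, 0.0, -0.026, -0.002, -0.056, 0.0, 0.0, 0.0, 0.0, -0.026, -0.002, -0.055, 0.0, 0.0, 0.0, 0.0, -0.027, -0.002, -0.056, 0.0, 0.0, 0.0, 0.0, -0.025, -0.001, -0.055, 0.0, 0.0, 0.0, 0.0, -0.026, 0.0, -0.056, 0.0, 0.0, 0.0, 0.0, -0.025, 0.001, -0.055, 0.0, 0.0, 0.0, 0.0, -0.025, 0.002, -0.056, 0.0, 0.0, 0.0, 0.0, -0.024, 0.006, -0.055, 0.0, 0.0, 0.0, 0.0, -0.024, 0.0, -0.056, 0.0, 0.0, 0.0, 0.0, -0.024, -0.003, -0.056, 0.0, 0.0, 0.0, 0.0, -0.023, -0.004, -0.055, 0.0, 0.0, 0.0, 0.0, -0.024, -0.003, -0.056, 0.0, 0.0, 0.0, 0, 0, 0, 0, 0, 0, 0])

```text
t: 3.93
tool_pos: [475.3, -146.1, 194.8]
eef_rot: [0.236, 0.375, 0.716, 0.54]
ft_force: [-0.6, 0.7, -3.1]
gripper_width: 0.994
grip_force: 0.0
```

Run:
```python
from h import *
s=manip.get_state(); print(w2s(s['tool_pos']),s['joints'].round(2), (toolR(np.pi/2).inv()*qR(s['eef_rot'])).as_rotvec(),s['ft_force'])
```

```text
[-137.14682847    8.32641496  194.84473932] [ 1.65  1.26 -1.14  2.28 -1.09  0.24  2.67] [0.31301916 0.03681529 0.06231415] [-0.58124155  0.65746822 -3.10814354]
```

Run:
```python
from h import *
import itertools
from scipy.optimize import least_squares
s=manip.get_state()
np.set_printoptions(precision=3,suppress=True)
data=[([-1.32380787,0.62932717,0.03844729,1.51839482,-0.02696118,0.99629421,-0.01998391],[199.804,617.86,230.393],[-1.18478157e-04,1.55741444e-01,9.87797396e-01,-9.45352846e-04]),
([-0.19,0.51,0.36,1.55,-0.19,1.12,0.83],[604.1,-48.2,310.7],[0,.456,.89,0]),
(list(s['joints']),list(s['tool_pos']),list(s['eef_rot']))]
print(data[2])
best=[]
for sg in itertools.product([1,-1],repeat=7):
    Cs=[];
    for b in (0,np.pi):
      Rs=[]
      for q,p,r in data:
        a=np.array(q)*sg; a[0]+=b
        Rs.append((Rn.from_euler('ZYZYZYZ'[:3],a[:3])*Rn.from_euler('YZY',a[3:6])*Rn.from_euler('Z',a[6])).inv()*qR(r))
      e=sum((Rs[0].inv()*x).magnitude() for x in Rs[1:])
      best.append((e,sg,b,Rs[0].as_rotvec()))
best.sort(key=lambda x:x[0])
for b in best[:6]: print(b)
```

```text
([np.float64(1.6526803925698534), np.float64(1.2572715856754637), np.float64(-1.1379697108615217), np.float64(2.2838604463573167), np.float64(-1.0943097364555923), np.float64(0.23675205445129419), np.float64(2.6703289373660994)], [np.float64(475.2517411222726), np.float64(-146.07667196973546), np.float64(194.84473932476902)], [np.float64(0.2357664016843558), np.float64(0.37491169594120244), np.float64(0.7160332236192921), np.float64(0.5395848837362546)])
(0.006738372291888721, (-1, -1, -1, -1, -1, -1, -1), 3.141592653589793, array([ 0.   ,  0.   , -1.571]))
(0.006738372291889355, (-1, 1, -1, 1, -1, 1, -1), 0, array([-0.   ,  0.   ,  1.571]))
(1.0467094161365504, (1, 1, -1, 1, -1, 1, 1), 3.141592653589793, array([-0.001,  0.001,  2.105]))
(1.0467094161365504, (1, -1, -1, -1, -1, -1, 1), 0, array([ 0.001,  0.001, -1.037]))
(1.1903734691897183, (-1, 1, 1, -1, 1, 1, 1), 3.141592653589793, array([-2.113,  2.249, -0.163]))
(1.1903734691897185, (-1, -1, 1, 1, 1, -1, 1), 0, array([-2.212, -2.078,  0.079]))
```

```bash
cat > kin.py <<'E'
from h import *
SG=np.array([-1,1,-1,1,-1,1,-1.])
LO=np.array([-3.06,-.37,-1.25,.18,-1.1,.23,-2.94]);HI=np.array([3.06,2.12,1.32,2.47,4.24,1.98,2.94])
def fk(q,L):
    a=np.array(q)*SG; d1,d3,d5,d7=L
    R=Rn.from_euler('ZY',a[:2]); p=np.array([0,0,d1])+R.apply([0,0,d3])
    R=R*Rn.from_euler('ZY',a[2:4]); p=p+R.apply([0,0,d5])
    R=R*Rn.from_euler('ZY',a[4:6]); p=p+R.apply([0,0,d7])
    return p,R*Rn.from_euler('Z',a[6]+np.pi/2)
E
python3 - <<'E'
from kin import *
from scipy.optimize import least_squares
s=manip.get_state()
data=[([-1.32380787,0.62932717,0.03844729,1.51839482,-0.02696118,0.99629421,-0.01998391],[199.804,617.86,230.393]),
(list(s['joints']),list(s['tool_pos'])),([-0.19,0.51,0.36,1.55,-0.19,1.12,0.83],[604.1,-48.2,310.7])]
r=least_squares(lambda L:np.concatenate([fk(q,L)[0]-p for q,p in data]),[340,400,400,250])
print(r.x,r.fun)
E
```

```text
[321.19627719 533.86446574 400.90533928 300.71268086] [-26.12347967   8.11151451   3.18025539  -2.05174934   6.16925579
  -3.04196384   2.87933736  20.89543681  -0.13829159]
```

```bash
sed -i 's/d1,d3,d5,d7=L/d1,d3,d5,d7,y3,y5=L/; s/\[0,0,d3\]/[0,y3,d3]/; s/\[0,0,d5\]/[0,y5,d5]/' kin.py
python3 - <<'E'
from kin import *
from scipy.optimize import least_squares
s=manip.get_state()
data=[([-1.32380787,0.62932717,0.03844729,1.51839482,-0.02696118,0.99629421,-0.01998391],[199.804,617.86,230.393]),
(list(s['joints']),list(s['tool_pos'])),([-0.19,0.51,0.36,1.55,-0.19,1.12,0.83],[604.1,-48.2,310.7])]
r=least_squares(lambda L:np.concatenate([fk(q,L)[0]-p for q,p in data]),[285,420,314,300,0,0])
print(r.x,r.fun)
E
```

```text
[336.22609736 558.46845735 383.42272551 348.13038393 -11.57725325
 -15.95272046] [-0.27660782  0.82461613  0.57212565 -0.05738935 -0.01178754  0.06873747
 -0.6679542  -0.54962633 -0.64086315]
```

```bash
cat >> kin.py <<'E'
L0=np.array([336.226,558.468,383.423,348.130,-11.577,-15.953])
def err(q,P,R):
    p,r=fk(q,L0); return np.r_[(P-p)/300,(R*r.inv()).as_rotvec()]
def jac(q):
    p0,r0=fk(q,L0); J=np.zeros((6,7))
    for i in range(7):
        d=np.array(q,float); d[i]+=1e-5; p,r=fk(d,L0); J[:3,i]=(p-p0)/1e-5/300; J[3:,i]=(r*r0.inv()).as_rotvec()/1e-5
    return J
def follow(q,P,R,n=8,lam=1e-3,wn=0.0,qn=None):
    q=np.array(q,float)
    for _ in range(n):
        J=jac(q); Ji=J.T@np.linalg.inv(J@J.T+lam*np.eye(6))
        dq=Ji@err(q,P,R)
        if wn: dq=dq+(np.eye(7)-Ji@J)@(wn*(qn-q))
        q=np.clip(q+dq,LO+.005,HI-.005)
    return q
def step(q,T,**k):
    qs=[];es=[]
    for P,R in T:
        q=follow(q,P,R,**k); qs.append(q); es.append(np.linalg.norm(err(q,P,R)))
    return np.array(qs),np.array(es)
E
cat > sim.py <<'E'
from kin import *
np.set_printoptions(precision=2,suppress=True)
q0=np.array([-1.32380787,0.62932717,0.03844729,1.51839482,-0.02696118,0.99629421,-0.01998391])
p0=np.array([199.8,617.9,230.4]);p1=np.array([604.1,-49,310.8]);R0=fk(q0,L0)[1]
T=[(p0+(p1-p0)*f,R0) for f in np.linspace(0,1,21)[1:]]
T+=[(p1,R0*Rn.from_rotvec([0,0,f*np.radians(36.2)])) for f in np.linspace(0,1,7)[1:]]
up=np.array([0,0,72.])
A=[(s2w(arc(t,40,25,13)+up),toolR(t)) for t in np.linspace(0,np.pi/2,19)]
qmid=(LO+HI)/2
for wn,qn in ((0,None),(.1,qmid),(.1,q0),(.1,0*q0)):
    qs,es=step(q0,T,wn=wn,qn=qn); a,ea=step(qs[-1],A,wn=wn,qn=qn)
    print(wn,'obs [-0.19  0.51  0.36  1.55 -0.19  1.12  0.83]',qs[-1],es[-1]); print('obs[1.65 1.26 -1.14 2.28 -1.09 .24 2.67]');print(np.c_[a,ea][::3])
E
python3 sim.py
```

```text
0 obs [-0.19  0.51  0.36  1.55 -0.19  1.12  0.83] [-0.17  0.51  0.33  1.55 -0.17  1.12  0.82] 7.983639822468069e-16
obs[1.65 1.26 -1.14 2.28 -1.09 .24 2.67]
[[-0.17  0.51  0.33  1.56 -0.18  1.11  0.82  0.  ]
 [ 0.02  0.36  0.24  1.81 -0.38  0.84  1.1   0.  ]
 [ 0.35  0.31  0.06  2.04 -0.8   0.67  1.64  0.  ]
 [ 0.91  0.4  -0.37  2.21 -1.1   0.62  2.27  0.16]
 [ 1.58  0.95 -1.25  2.32 -1.1   0.24  2.45  0.16]
 [ 1.71  1.38 -1.25  2.34 -1.1   0.24  2.81  0.2 ]
 [ 1.75  1.63 -1.15  2.26 -1.03  0.29  2.94  0.  ]]
0.1 obs [-0.19  0.51  0.36  1.55 -0.19  1.12  0.83] [ 0.44  0.56 -0.67  1.53  0.36  1.18  0.33] 0.00020049878437742644
obs[1.65 1.26 -1.14 2.28 -1.09 .24 2.67]
[[ 0.44  0.56 -0.67  1.54  0.36  1.17  0.33  0.  ]
 [ 0.79  0.47 -0.87  1.79  0.27  0.83  0.47  0.  ]
 [ 1.26  0.61 -1.25  2.02  0.46  0.57  0.41  0.16]
 [ 1.53  0.8  -1.25  2.22  0.62  0.3   0.42  0.44]
 [ 1.67  1.09 -1.25  2.34  0.94  0.24  0.34  0.57]
 [ 1.76  1.47 -1.25  2.36  1.17  0.24  0.42  0.56]
 [ 1.88  1.94 -1.25  2.28  0.96  0.3   0.93  0.48]]
0.1 obs [-0.19  0.51  0.36  1.55 -0.19  1.12  0.83] [-0.15  0.5   0
[... 267 characters left out ...]
2.21 -1.1   0.82  2.37  0.3 ]
 [ 1.13  0.63 -0.38  2.31 -1.1   0.82  2.84  0.52]
 [ 1.73  1.42 -1.25  2.34 -0.2   0.24  1.8   0.35]
 [ 1.85  1.85 -1.25  2.27  0.53  0.24  1.36  0.32]]
0.1 obs [-0.19  0.51  0.36  1.55 -0.19  1.12  0.83] [ 0.12  0.49 -0.13  1.54  0.07  1.12  0.6 ] 0.0001138572507432035
obs[1.65 1.26 -1.14 2.28 -1.09 .24 2.67]
[[ 0.12  0.49 -0.13  1.55  0.07  1.11  0.6   0.  ]
 [ 0.38  0.37 -0.26  1.8  -0.12  0.8   0.85  0.  ]
 [ 0.84  0.35 -0.6   2.02 -0.43  0.54  1.28  0.  ]
 [ 1.45  0.69 -1.25  2.2  -0.01  0.24  1.06  0.06]
 [ 1.64  1.03 -1.25  2.32  0.24  0.24  1.04  0.42]
 [ 1.74  1.42 -1.25  2.35  0.45  0.24  1.15  0.47]
 [ 1.85  1.85 -1.25  2.27  0.52  0.24  1.38  0.31]]
```

```bash
cat > sim2.py <<'E'
from kin import *
np.set_printoptions(precision=2,suppress=True)
qA=np.array([-0.19,0.51,0.36,1.55,-0.19,1.12,0.83])
def TR(th,phi): return Rn.from_rotvec(-th*Ys)*Rn.from_rotvec(phi*Xs)*Rn.from_matrix(np.c_[Ys,Xs,-Zs])
ths=np.linspace(0,np.pi/2,25)
if __name__=='__main__':
  for ph in range(-70,75,10):
    f=np.radians(ph)
    P=s2w(arc(0,35,25,13)+[0,0,75])
    q1,e1=step(qA,[(P,TR(0,f*k)) for k in np.linspace(0,1,12)])
    D=[(s2w(arc(0,35,25,13)+[0,0,75*(1-k)]),TR(0,f)) for k in np.linspace(0,1,4)]
    q2,e2=step(q1[-1],D)
    q3,e3=step(q2[-1],[(s2w(arc(t,35,25,13)),TR(t,f)) for t in ths])
    m=np.minimum(q3-LO,HI-q3).min()
    print(ph,'maxerr',e1.max().round(3),e2.max().round(3),e3.max().round(3),'margin',round(m,2),q2[-1],q3[-1])
E
python3 sim2.py
```

```text
-70 maxerr 0.088 0.148 1.477 margin 0.0 [-1.21  1.21  1.2   2.19  1.32  0.24 -1.25] [-0.14  1.89 -0.36  2.47  1.97  1.98 -2.94]
-60 maxerr 0.0 0.159 1.936 margin 0.0 [-1.16  1.04  1.18  2.16  0.77  0.24 -0.56] [ 0.05  2.12 -0.38  2.47  2.6   1.98 -2.94]
-50 maxerr 0.0 0.017 1.662 margin 0.0 [-1.05  0.84  1.04  2.11  0.58  0.24 -0.24] [ 1.16  2.12 -0.76  2.47  4.14  1.9  -1.36]
-40 maxerr 0.0 0.0 0.945 margin 0.0 [-0.88  0.66  0.85  2.04  0.46  0.35 -0.01] [ 1.17  1.87 -0.51  2.47  4.19  1.81 -1.71]
-30 maxerr 0.0 0.0 0.782 margin 0.0 [-0.67  0.56  0.65  1.96  0.28  0.48  0.25] [ 1.12  1.66 -0.28  2.47  4.24  1.73 -2.04]
-20 maxerr 0.0 0.0 1.338 margin 0.0 [-0.48  0.52  0.5   1.86  0.09  0.62  0.5 ] [ 2.1   2.12 -1.23  2.41 -0.85  0.24  2.94]
-10 maxerr 0.0 0.0 0.773 margin 0.0 [-0.31  0.53  0.4   1.76 -0.09  0.78  0.71] [ 1.92  1.96 -1.18  2.3  -0.88  0.24  2.94]
0 maxerr 0.0 0.0 0.417 margin 0.0 [-0.18  0.57  0.34  1.65 -0.22  0.96  0.86] [ 1.75  1.72 -1.02  2.18 -0.89  0.36  2.94]
10 maxerr 0.0 0.0 0.06 margin 0.0 [-0.06  0.63  0.29  1.53 -0.32  1.15  0.97] [ 1.54  1.5  -0.78  2.04 -0.92  0.74  2.92]
20 maxerr 0.0 0.0 0.018 margin 0.0 [ 0.03  0.71  0.25  1.42 -0.4   1.33  1.03] [ 1.29  1.35 -0.49  1.91 -0.97  1.13  2.94]
30 maxerr 0.0 0.0 0.0 margin 0.03 [ 0.11  0.8   0.22  1.3  -0.46  1.51  1.06] [ 1.1   1.31 -0.3   1.77 -0.93  1.38  2.91]
40 maxerr 0.0 0.0 0.0 margin 0.14 [ 0.18  0.89  0.18  1.19 -0.52  1.69  1.07] [ 1.03  1.32 -0.3   1.63 -0.81  1.49  2.8 ]
50 maxerr 0.0 0.0 0.0 margin 0.13 [ 0.24  0.99  0.15  1.08 -0.57  1.85  1.06] [ 0.97  1.34 -0.31  1.49 -0.7   1.61  2.71]
60 maxerr 0.132 0.102 0.0 margin 0.05 [ 0.38  1.09 -0.15  0.97 -0.49  1.93  0.91] [ 1.03  1.43 -0.58  1.35 -0.44  1.64  2.46]
70 maxerr 0.235 0.193 0.035 margin 0.0 [ 0.53  1.23 -0.56  0.87 -0.34  1.98  0.69] [ 1.09  1.6  -1.    1.22 -0.09  1.74  2.12]
```

```bash
cat > sim3.py <<'E'
from sim2 import *
m=viewer.camera_model('top')
vase=cast(m,[(460,186)],60)[0]; pin=cast(m,[(424,281),(457,233)],30)
print('vase',vase,'pin',pin)
q=np.array(manip.get_state()['joints'])
for ph in (20,25,30,35,40):
  for flip in (0,1):
    f=np.radians(ph); yo=-8;Dp=30
    Fl=Rn.from_rotvec([0,0,np.pi*flip])
    qs=qA.copy(); qs[6]-=np.pi*flip
    P=lambda t,up=0: s2w(arc(t,Dp,25,13+yo)+[0,0,up])
    q1,e1=step(qs,[(P(0,75),TR(0,f*k)*Fl) for k in np.linspace(0,1,12)])
    q2,e2=step(q1[-1],[(P(0,75*(1-k)),TR(0,f)*Fl) for k in np.linspace(0,1,4)])
    q3,e3=step(q2[-1],[(P(t),TR(t,f)*Fl) for t in ths])
    mg=np.minimum(q3-LO,HI-q3).min(0)
    p,r=fk(q3[-1],L0); z=r.apply([0,0,1]); w=p-348*z
    seg=np.array([p-k*z for k in range(0,349,4)])
    dv=np.linalg.norm(seg[:,:2]-vase[:2],axis=1).min()
    print(ph,flip,e1.max().round(3),e2.max().round(3),e3.max().round(3),'margin',mg,'wrist',w.round(0),'dvase',dv.round(0),q3[-1])
    pp=np.array([pin[0]+(pin[1]-pin[0])*k for k in np.linspace(0,1,9)])
    dd=np.linalg.norm(seg[:,None,:2]-pp[None,:,:2],axis=2); i=np.unravel_index(dd.argmin(),dd.shape); print('   pin d',dd.min().round(0),'at tool dist',i[0]*4)
E
python3 sim3.py
```

```text
vase [ 612.66 -459.07   60.  ] pin [[ 298.03 -340.07   30.  ]
 [ 457.95 -453.73   30.  ]]
20 0 0.0 0.0 0.016 margin [1.79 0.78 0.8  0.45 0.   0.63 0.  ] wrist [ 276. -442.  109.] dvase 288.0 [ 1.27  1.34 -0.45  1.89 -0.98  1.17  2.94]
   pin d 10.0 at tool dist 252
20 1 0.0 0.0 0.014 margin [1.85 0.8  0.89 0.45 0.   0.63 0.83] wrist [ 276. -442.  109.] dvase 289.0 [ 1.21  1.32 -0.36  1.89 -1.03  1.24 -0.13]
   pin d 10.0 at tool dist 252
25 0 0.0 0.0 0.011 margin [1.9  0.81 0.92 0.52 0.06 0.53 0.  ] wrist [ 302. -458.  109.] dvase 272.0 [ 1.16  1.31 -0.33  1.82 -0.98  1.32  2.94]
   pin d 12.0 at tool dist 252
25 1 0.0 0.0 0.0 margin [1.92 0.81 0.95 0.52 0.06 0.53 0.85] wrist [ 302. -458.  109.] dvase 272.0 [ 1.14  1.31 -0.3   1.82 -0.99  1.34 -0.18]
   pin d 12.0 at tool dist 252
30 0 0.0 0.0 0.0 margin [1.96 0.81 0.96 0.6  0.13 0.44 0.04] wrist [ 329. -471.  109.] dvase 254.0 [ 1.1   1.31 -0.29  1.75 -0.93  1.4   2.9 ]
   pin d 10.0 at tool dist 256
30 1 0.0 0.0 0.0 margin [1.96 0.81 0.96 0.6  0.13 0.44 0.86] wrist [ 329. -471.  109.] dvase 254.0 [ 1.1   1.31 -0.29  1.75 -0.93  1.4  -0.24]
   pin d 10.0 at tool dist 256
35 0 0.0 0.0 0.0 margin [1.99 0.8  0.96 0.68 0.2  0.36 0.1 ] wrist [ 358. -482.  109.] dvase 234.0 [ 1.07  1.32 -0.29  1.68 -0.87  1.45  2.84]
   pin d 9.0 at tool dist 260
35 1 0.0 0.0 0.0 margin [1.99 0.8  0.96 0.68 0.2  0.36 0.87] wrist [ 358. -482.  109.] dvase 234.0 [ 1.07  1.32 -0.29  1.68 -0.87  1.45 -0.3 ]
   pin d 9.0 at tool dist 260
40 0 0.0 0.0 0.0 margin [2.02 0.8  0.96 0.76 0.26 0.27 0.15] wrist [ 387. -491.  109.] dvase 212.0 [ 1.04  1.32 -0.29  1.61 -0.81  1.51  2.79]
   pin d 8.0 at tool dist 268
40 1 0.0 0.0 0.0 margin [2.02 0.8  0.96 0.76 0.26 0.27 0.87] wrist [ 387. -491.  109.] dvase 212.0 [ 1.04  1.32 -0.29  1.61 -0.81  1.51 -0.35]
   pin d 8.0 at tool dist 268
```

```bash
cat > plan1.py <<'E'
from sim2 import *
s=manip.get_state(); q=np.array(s['joints']); p0=w2s(s['tool_pos']); R0=qR(s['eef_rot'])
f=np.radians(30); dy=np.radians(-8.2)
G=lambda phi,d: Rn.from_rotvec(d*Zs)*TR(0,phi)
Rf=G(f,dy); rel=(R0.inv()*Rf).as_rotvec(); print('turn deg',np.degrees(np.linalg.norm(rel)))
n=17
Pf=np.array([55.2,13,325]); T=[]
for k in np.linspace(0,1,n+1)[1:]:
    P=p0+(Pf-p0)*k; P[2]=p0[2]+(Pf[2]-p0[2])*min(1,1.7*k)
    T.append((s2w(P),R0*Rn.from_rotvec(rel*k)))
qs,es=step(q,T); print(np.c_[qs,es][[4,8,12,16]])
rows(s['tool_pos'],R0,T,0)
print(w2s(s2w(Pf)))
# forward feasibility
Rg=lambda t:TR(t,f)
Pd=[(s2w([55.2-0*k,13,325-84*k]),Rf) for k in np.linspace(0,1,6)]
q2,e2=step(qs[-1],Pd)
Ps=[(s2w([55.2-30.2*k,13,241]),G(f,dy*(1-k))) for k in np.linspace(0,1,6)]
q3,e3=step(q2[-1],Ps)
q4,e4=step(q3[-1],[(s2w(arc(t,35,25,13)),TR(t,f)) for t in np.linspace(0,np.radians(80),30)])
print(e2.max(),e3.max(),e4.max(),np.minimum(q4-LO,HI-q4).min(0),q3[-1],q4[-1])
E
python3 plan1.py
```

```text
turn deg 73.89887442703342
[[ 1.25  0.67 -0.81  2.12 -0.94  0.57  1.98  0.  ]
 [ 0.86  0.5  -0.52  1.85 -0.61  0.88  1.34  0.  ]
 [ 0.58  0.57 -0.38  1.54 -0.36  1.18  0.91  0.  ]
 [ 0.36  0.74 -0.31  1.18 -0.22  1.55  0.63  0.  ]]
[0.002, 0.032, 0.014, 0.044, 0.011, 0.016, 0.0, 0.002, 0.032, 0.011, 0.045, 0.011, 0.016, 0.0, 0.003, 0.033, 0.009, 0.044, 0.01, 0.016, 0.0, 0.004, 0.034, 0.007, 0.044, 0.011, 0.016, 0.0, 0.004, 0.034, 0.004, 0.044, 0.011, 0.016, 0.0, 0.005, 0.034, 0.003, 0.045, 0.011, 0.016, 0.0, 0.006, 0.034, 0.0, 0.044, 0.011, 0.016, 0.0, 0.007, 0.034, -0.002, 0.044, 0.01, 0.015, 0.0, 0.008, 0.033, -0.005, 0.045, 0.011, 0.016, 0.0, 0.008, 0.033, -0.006, 0.044, 0.011, 0.016, 0.0, 0.001, 0.019, 0.012, 0.044, 0.011, 0.016, 0.0, 0.0, 0.02, 0.01, 0.045, 0.011, 0.016, 0.0, 0.001, 0.02, 0.01, 0.044, 0.011, 0.016, 0.0, 0.002, 0.021, 0.007, 0.044, 0.01, 0.016, 0.0, 0.002, 0.022, 0.007, 0.044, 0.011, 0.016, 0.0, 0.002, 0.022, 0.005, 0.045, 0.011, 0.016, 0.0, 0.003, 0.022, 0.003, 0.044, 0.011, 0.016, 0.0]
end [ 55.1  13.1 325. ]
[ 55.2  13.  325. ]
1.1787265151075114e-15 8.829957745765681e-16 1.8037280281404543e-15 [1.65 0.76 0.39 0.59 0.59 0.54 0.64] [ 0.38  0.8  -0.32  1.29 -0.15  1.44  0.79] [ 1.41  1.36 -0.86  1.83 -0.48  0.94  2.3 ]
```

Emit:
drive_tool(motion=[0.002, 0.032, 0.014, 0.044, 0.011, 0.016, 0.0, 0.002, 0.032, 0.011, 0.045, 0.011, 0.016, 0.0, 0.003, 0.033, 0.009, 0.044, 0.01, 0.016, 0.0, 0.004, 0.034, 0.007, 0.044, 0.011, 0.016, 0.0, 0.004, 0.034, 0.004, 0.044, 0.011, 0.016, 0.0, 0.005, 0.034, 0.003, 0.045, 0.011, 0.016, 0.0, 0.006, 0.034, 0.0, 0.044, 0.011, 0.016, 0.0, 0.007, 0.034, -0.002, 0.044, 0.01, 0.015, 0.0, 0.008, 0.033, -0.005, 0.045, 0.011, 0.016, 0.0, 0.008, 0.033, -0.006, 0.044, 0.011, 0.016, 0.0, 0.001, 0.019, 0.012, 0.044, 0.011, 0.016, 0.0, 0.0, 0.02, 0.01, 0.045, 0.011, 0.016, 0.0, 0.001, 0.02, 0.01, 0.044, 0.011, 0.016, 0.0, 0.002, 0.021, 0.007, 0.044, 0.01, 0.016, 0.0, 0.002, 0.022, 0.007, 0.044, 0.011, 0.016, 0.0, 0.002, 0.022, 0.005, 0.045, 0.011, 0.016, 0.0, 0.003, 0.022, 0.003, 0.044, 0.011, 0.016, 0.0, 0, 0, 0, 0, 0, 0, 0])

```text
t: 5.43
tool_pos: [630.1, -16.7, 333.7]
eef_rot: [-0.215, 0.493, 0.834, 0.125]
ft_force: [-1.4, 1.6, 0.0]
gripper_width: 1.0
grip_force: 0.0
```

Run:
```python
from sim2 import *
s=manip.get_state(); print(w2s(s['tool_pos']),s['joints'].round(2)); R=qR(s['eef_rot'])
Rf=Rn.from_rotvec(np.radians(-8.2)*Zs)*TR(0,np.radians(30)); print('rot err',(R.inv()*Rf).as_rotvec())
mw=viewer.camera_model('wrist'); im=viewer.get_image('wrist'); np.save('pics/w1.npy',im); import pickle; pickle.dump(mw,open('pics/w1.pkl','wb')); cv2.imwrite('pics/w1.png',im[:,:,::-1])
```

```text
[ 64.17  21.92 333.66] [ 0.34  0.73 -0.32  1.16 -0.21  1.56  0.6 ]
rot err [-0.01  0.02  0.01]
```

View pics/w1.png

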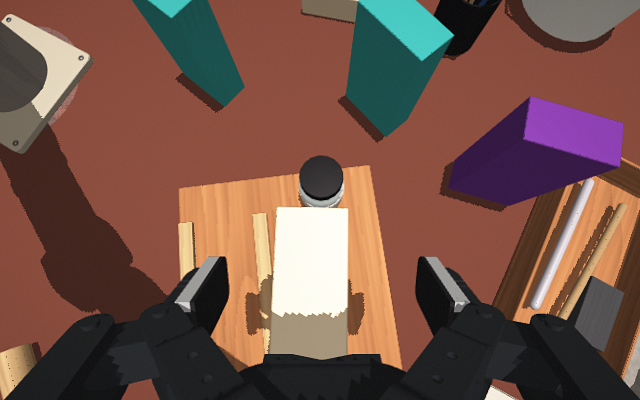

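The wrist view shows the brick top (left edge 277→267, right edge 348, far edge at row 207) between the fingers. The jar is behind at (322,180), and the battens are to the left at about (262,240) and (187,240).

Run:
```python
from sim2 import *
import pickle
im=np.load('pics/w1.npy'); m=pickle.load(open('pics/w1.pkl','rb'))
hsv=cv2.cvtColor(im,cv2.COLOR_RGB2HSV).astype(int); S,V=hsv[...,1],hsv[...,2]
L=[];Rr=[]
for r in range(215,300,4):
    row=np.where((S[r,255:360]<70)&(V[r,255:360]>150)&(hsv[r,255:360,1]<45))[0]+255
    # contiguous run around 310
    a=b=310
    while a-1 in row: a-=1
    while b+1 in row: b+=1
    L.append((a-.5,r)); Rr.append((b+.5,r))
def fit(px):
    X=np.array([w2s(x) for x in cast(m,px,276)]); c=X.mean(0); v=np.linalg.svd(X-c)[2][0]; v*=np.sign(v[1])
    return c,np.degrees(np.arctan2(-v[0],v[1])),np.abs((X-c)-np.outer((X-c)@v,v)).max()
print(L[::6],Rr[::6]); print('front edge',fit(L)); print('rear edge',fit(Rr))
print('far corners',[w2s(x).round(1) for x in cast(m,[(277,207),(348,208)],276)])
print('stop batten far end px', proj(m,[s2w([0,100,84]),s2w([-18,100,84]),s2w([-97,100,84]),s2w([145,150,76])]).round(0))
```

```text
[(276.5, 215), (275.5, 239), (273.5, 263), (272.5, 287)] [(347.5, 215), (347.5, 239), (346.5, 263), (346.5, 287)]
front edge (array([ 32.81,  29.71, 276.  ]), np.float64(-8.486614732608821), np.float64(0.3292949132910694))
rear edge (array([ 81.04,  23.71, 276.  ]), np.float64(-8.947889823100736), np.float64(0.34059319751969486))
far corners [array([ 37.9,  63.2, 276. ]), array([ 86.4,  56.4, 276. ])]
stop batten far end px [[266. 211.]
 [252. 212.]
 [192. 220.]
 [370. 163.]]
```

```bash
cat >> sim2.py <<'E'
F30=np.radians(30)
def G(dyaw,th=0,phi=F30): return Rn.from_rotvec(dyaw*Zs)*TR(th,phi)
def st():
    s=manip.get_state(); return s,s['tool_pos'],qR(s['eef_rot'])
E
python3 - <<'E'
from sim2 import *
s,p,R=st(); Rf=G(np.radians(-8.5))
T=[(s2w([55,11.5,320]),Rf)]+[(s2w([55,11.5,320-k]),Rf) for k in (20,40,60,79)]
rows(p,R,T,0)
E
```

```text
[-0.031, -0.012, 0.014, -0.008, 0.014, 0.011, 0.0, -0.02, 0.0, 0.034, 0.0, 0.0, 0.0, 0.0, -0.02, 0.0, 0.035, 0.0, 0.0, 0.0, 0.0, -0.02, 0.0, 0.035, 0.0, 0.0, 0.0, 0.0, -0.019, 0.0, 0.033, 0.0, 0.0, 0.0, 0.0]
end [ 54.8  11.7 240.9]
```

Emit:
drive_tool(motion=[-0.031, -0.012, 0.014, -0.008, 0.014, 0.011, 0.0, 0, 0, 0, 0, 0, 0, 0, -0.02, 0.0, 0.034, 0.0, 0.0, 0.0, 0.0, -0.02, 0.0, 0.035, 0.0, 0.0, 0.0, 0.0, -0.02, 0.0, 0.035, 0.0, 0.0, 0.0, 0.0, -0.019, 0.0, 0.033, 0.0, 0.0, 0.0, 0.0, 0, 0, 0, 0, 0, 0, 0, 0, 0, 0, 0, 0, 0, 0])

```text
t: 6.15
tool_pos: [626.4, -35.5, 239.6]
eef_rot: [-0.222, 0.504, 0.824, 0.134]
ft_force: [0.4, -0.3, -0.5]
gripper_width: 1.0
grip_force: 0.0
```

Run:
```python
from sim2 import *
s,p,R=st(); print(w2s(p),(R.inv()*G(np.radians(-8.5))).as_rotvec(),s['ft_force'],s['joints'].round(2))
```

```text
[ 50.1    8.97 239.62] [-0.   -0.   -0.01] [ 0.4  -0.31 -0.5 ] [ 0.38  0.81 -0.31  1.28 -0.21  1.39  0.67]
```

Emit:
drive_tool(motion=[0.004, 0.009, 0.002, 0, 0, 0.008, 0, 0, 0, 0, 0, 0, 0, 0, 0, 0, 0, 0, 0, 0, 0, 0, 0, 0, 0, 0, 0, 0.2, 0, 0, 0, 0, 0, 0, 0.3, 0, 0, 0, 0, 0, 0, 0.35, 0, 0, 0, 0, 0, 0, 0.38, 0, 0, 0, 0, 0, 0, 0.4, 0, 0, 0, 0, 0, 0, 0.42, 0, 0, 0, 0, 0, 0, 0.44, 0, 0, 0, 0, 0, 0, 0.46, 0, 0, 0, 0, 0, 0, 0.5, 0, 0, 0, 0, 0, 0, 0.5], grip_force=40)

```text
t: 7.23
tool_pos: [630.0, -31.5, 238.2]
eef_rot: [-0.224, 0.51, 0.82, 0.132]
ft_force: [-1.3, -1.0, 1.8]
gripper_width: 0.582
grip_force: 41.7
```

Run:
```python
from sim2 import *
s,p,R=st(); print(w2s(p),(R.inv()*G(np.radians(-8.5))).as_rotvec(),s['ft_force'],s['gripper_width'],s['grip_force'])
```

```text
[ 55.34  10.06 238.21] [-0.   -0.   -0.02] [-1.28 -0.99  1.84] 0.5823772563755909 41.747528314590454
```

Run:
```python
from sim2 import *
s,p,R=st(); y=R.apply([0,1,0]); print('tool y in stand',y@Xs,y@Ys,y@Zs,'yaw',np.degrees(np.arctan2(y@Ys,y@Xs)))
a=np.arctan2(y@Ys,y@Xs); P=w2s(p)
T=[(s2w([P[0]-26*k,P[1]+1*k,P[2]+.5*k]),G(a*(1-k))) for k in np.linspace(0,1,10)[1:]]
rows(p,R,T,.5)
```

```text
tool y in stand 0.9861569628848722 -0.16542673670579705 -0.011333107983066443 yaw -9.522642615124692
[-0.001, -0.006, 0.0, 0.0, -0.001, -0.014, 0.5, 0.0, -0.005, -0.001, 0.006, 0.0, -0.01, 0.5, -0.001, -0.006, 0.0, 0.005, 0.0, -0.01, 0.5, 0.0, -0.006, 0.0, 0.006, 0.0, -0.01, 0.5, 0.0, -0.006, -0.001, 0.006, 0.0, -0.011, 0.5, 0.0, -0.006, 0.0, 0.006, 0.0, -0.01, 0.5, 0.0, -0.005, 0.0, 0.006, 0.0, -0.01, 0.5, 0.0, -0.006, 0.0, 0.006, 0.0, -0.01, 0.5, 0.0, -0.006, 0.0, 0.006, 0.0, -0.01, 0.5]
end [ 29.3  11.1 238.6]
```

Emit:
drive_tool(motion=[-0.001, -0.006, 0.0, 0.0, -0.001, -0.014, 0.5, 0.0, -0.005, -0.001, 0.006, 0.0, -0.01, 0.5, -0.001, -0.006, 0.0, 0.005, 0.0, -0.01, 0.5, 0.0, -0.006, 0.0, 0.006, 0.0, -0.01, 0.5, 0.0, -0.006, -0.001, 0.006, 0.0, -0.011, 0.5, 0.0, -0.006, 0.0, 0.006, 0.0, -0.01, 0.5, 0.0, -0.005, 0.0, 0.006, 0.0, -0.01, 0.5, 0.0, -0.006, 0.0, 0.006, 0.0, -0.01, 0.5, 0.0, -0.006, 0.0, 0.006, 0.0, -0.01, 0.5, 0, 0, 0, 0, 0, 0, 0.5, 0, 0, 0, 0, 0, 0, 0.5])

```text
t: 8.15
tool_pos: [608.0, -46.5, 238.3]
eef_rot: [-0.231, 0.439, 0.86, 0.117]
ft_force: [2.5, 0.1, -0.5]
gripper_width: 0.58
grip_force: 42.8
```

```bash
cat > rep.py <<'E'
from sim2 import *
s,p,R=st(); y=R.apply([0,1,0]); f=s['ft_force']
print('P',w2s(p),'yaw',np.degrees(np.arctan2(y@Ys,y@Xs)).round(2),'tooly z',(y@Zs).round(4),'F stand',f@Xs,f@Ys,f[2],'w',s['gripper_width'],'g',s['grip_force'],'t',s['t'])
E
python3 rep.py
```

```text
P [ 28.73  10.85 238.27] yaw -0.01 tooly z -0.0018 F stand 2.0860403398911056 -1.395013683870601 -0.5003668950215094 w 0.5800383051851067 g 42.8417032957077 t 8.15
```

Emit:
drive_tool(motion=[0, -0.002, 0, 0, 0, 0, 0.5, 0, -0.002, 0, 0, 0, 0, 0.5, 0, -0.002, 0, 0, 0, 0, 0.5, 0, 0, 0, 0, 0, 0, 0.5])

```text
t: 8.48
tool_pos: [605.8, -47.8, 238.3]
eef_rot: [-0.231, 0.439, 0.861, 0.117]
ft_force: [2.7, 0.6, -1.3]
gripper_width: 0.582
grip_force: 42.7
```

```bash
python3 rep.py
```

```text
P [ 26.19  11.11 238.32] yaw -0.01 tooly z -0.0007 F stand 2.5049518835726894 -1.0773936393816714 -1.3288211104199905 w 0.5823546317943312 g 42.714309096336365 t 8.4833
```

Emit:
drive_tool(motion=[0, -0.002, 0, 0, 0, 0, 0.5, 0, -0.002, 0, 0, 0, 0, 0.5, 0, 0, 0, 0, 0, 0, 0.5])

```text
t: 8.73
tool_pos: [604.3, -48.8, 238.3]
eef_rot: [-0.231, 0.439, 0.861, 0.118]
ft_force: [2.6, 1.0, -3.0]
gripper_width: 0.58
grip_force: 42.7
```

```bash
python3 rep.py
```

```text
P [ 24.42  11.12 238.33] yaw -0.02 tooly z -0.0002 F stand 2.6975531199848204 -0.721106455785023 -2.956597679328833 w 0.5798946559788607 g 42.7213454246521 t 8.7333
```

Emit:
drive_tool(motion=[0, -0.002, 0, 0, 0, 0, 0.5, 0, 0, 0, 0, 0, 0, 0.5])

```text
t: 8.9
tool_pos: [604.0, -49.1, 238.4]
eef_rot: [-0.23, 0.439, 0.861, 0.118]
ft_force: [4.4, 2.5, -3.5]
gripper_width: 0.581
grip_force: 42.9
```

```bash
python3 rep.py
```

```text
P [ 24.02  11.12 238.37] yaw -0.03 tooly z 0.001 F stand 5.077624971663866 -0.5717598686474239 -3.4833811406955206 w 0.5813848754478285 g 42.85922169685364 t 8.9
```

Emit:
drive_tool(motion=[0, -0.002, 0, 0, 0, 0, 0.5, 0, 0, 0, 0, 0, 0, 0.5])

```text
t: 9.07
tool_pos: [603.7, -49.3, 238.4]
eef_rot: [-0.23, 0.439, 0.861, 0.119]
ft_force: [5.6, 2.5, -4.5]
gripper_width: 0.583
grip_force: 43.1
```

```bash
python3 rep.py
python3 - <<'E'
from h import *
for n in ('scene','top'):
    im=viewer.get_image(n); cv2.imwrite(f'pics/{n}2.png',im[:,:,::-1])
    c=im[150:290,220:370] if n=='scene' else im[120:255,270:415]
    cv2.imwrite(f'pics/{n}2c.png',cv2.resize(c,None,fx=4,fy=4,interpolation=cv2.INTER_CUBIC)[:,:,::-1])
E
```

```text
P [ 23.65  11.12 238.42] yaw -0.04 tooly z 0.0022 F stand 5.962742953095509 -1.2493173587465254 -4.52931045031122 w 0.5831723543476949 g 43.063141107559204 t 9.0667
```

View pics/scene2c.png

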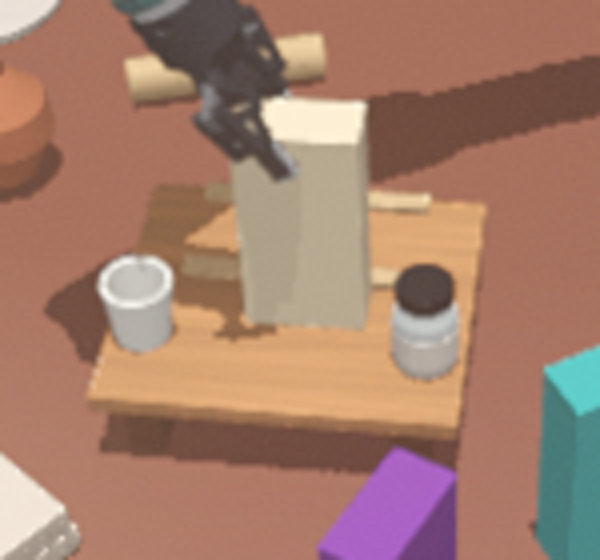

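The scene crop shows the brick upright, in front of jar and tub, with its foot at the stop batten. The force rise confirms contact. Next I plan the tipping arc.

```bash
cat > tip.py <<'E'
# usage: tip.py dth n xoff lift  (offsets added to plan)
import sys
from sim2 import *
dth,n,xo,lift=[float(v) for v in sys.argv[1:5]]; n=int(n)
s,p,R=st(); y=R.apply([0,1,0]); f=s['ft_force']; th0=np.arctan2(y@Zs,y@Xs)
P=w2s(p); ex=-1.0; D=37.6; A0=arc(max(th0,0),D,25,11.1)+[ex,0,0]
print('th',np.degrees(th0).round(2),'P',P.round(1),'dev from arc',(P-A0).round(1),'yaw',np.degrees((y@Ys)).round(2),'F',(f@Xs).round(1),(f@Ys).round(1),f[2].round(1),'w',s['gripper_width'].round(3),'g',s['grip_force'].round(1),'t',s['t'])
print('joints',s['joints'].round(2))
T=[]
for k in range(1,n+1):
    th=th0+np.radians(dth)*k
    # fade current deviation to the wanted offset
    T.append((s2w(arc(th,D,25,11.1)+[ex,0,0]+(P-A0)*(1-k/n)+np.array([xo,0,lift])*k/n),TR(th,F30)))
rows(p,R,T,.5)
E
python3 tip.py 2.5 8 0.5 0.5
```

```text
Traceback (most recent call last):
  File "tip.py", line 7, in <module>
    print('th',np.degrees(th0).round(2),'P',P.round(1),'dev from arc',(P-A0).round(1),'yaw',np.degrees((y@Ys)).round(2),'F',(f@Xs).round(1),(f@Ys).round(1),f[2].round(1),'w',s['gripper_width'].round(3),'g',s['grip_force'].round(1),'t',s['t'])
                                                                                                                                                                              ^^^^^^^^^^^^^^^^^^^^^^^^
AttributeError: 'float' object has no attribute 'round'
```

```bash
sed -i "s/s\['gripper_width'\].round(3)/round(s['gripper_width'],3)/; s/s\['grip_force'\].round(1)/round(s['grip_force'],1)/" tip.py; python3 tip.py 2.5 8 0.5 0.5
```

```text
th 0.12 P [ 23.7  11.1 238.4] dev from arc [ 0.   0.  -0.1] yaw -0.03 F 5.1 0.3 -3.9 w 0.582 g 43.0 t 9.1667
joints [ 0.39  0.81 -0.33  1.29 -0.14  1.44  0.79]
[0.001, -0.013, -0.002, -0.024, 0.0, -0.014, 0.5, 0.001, -0.014, -0.001, -0.024, 0.0, -0.014, 0.5, 0.001, -0.013, -0.002, -0.024, 0.0, -0.014, 0.5, 0.001, -0.014, -0.002, -0.024, 0.0, -0.014, 0.5, 0.001, -0.013, -0.001, -0.024, 0.0, -0.014, 0.5, 0.001, -0.013, -0.002, -0.024, 0.0, -0.014, 0.5, 0.001, -0.014, -0.002, -0.024, 0.0, -0.013, 0.5, 0.0, -0.013, -0.001, -0.024, 0.0, -0.014, 0.5]
end [-30.   10.9 237.5]
```

Emit:
drive_tool(motion=[0.001, -0.013, -0.002, -0.024, 0.0, -0.014, 0.5, 0.001, -0.014, -0.001, -0.024, 0.0, -0.014, 0.5, 0.001, -0.013, -0.002, -0.024, 0.0, -0.014, 0.5, 0.001, -0.014, -0.002, -0.024, 0.0, -0.014, 0.5, 0.001, -0.013, -0.001, -0.024, 0.0, -0.014, 0.5, 0.001, -0.013, -0.002, -0.024, 0.0, -0.014, 0.5, 0.001, -0.014, -0.002, -0.024, 0.0, -0.013, 0.5, 0.0, -0.013, -0.001, -0.024, 0.0, -0.014, 0.5, 0, 0, 0, 0, 0, 0, 0.5])

```text
t: 9.92
tool_pos: [558.4, -82.5, 237.1]
eef_rot: [-0.152, 0.393, 0.867, 0.267]
ft_force: [4.6, 6.0, -6.3]
gripper_width: 0.582
grip_force: 44.6
```

```bash
python3 tip.py 2.5 8 0.5 0.5
```

```text
th 20.03 P [-32.5  10.9 237.1] dev from arc [-2.3 -0.2 -0. ] yaw -0.27 F 7.3 2.2 -6.3 w 0.582 g 44.6 t 9.9167
joints [ 0.69  0.72 -0.47  1.59 -0.29  1.15  1.16]
[0.001, -0.013, -0.001, -0.023, -0.001, -0.017, 0.5, 0.0, -0.013, -0.001, -0.024, 0.0, -0.013, 0.5, 0.001, -0.012, -0.002, -0.024, 0.0, -0.014, 0.5, 0.001, -0.013, -0.001, -0.024, 0.0, -0.014, 0.5, 0.0, -0.013, -0.001, -0.024, 0.0, -0.014, 0.5, 0.001, -0.012, -0.001, -0.024, 0.0, -0.014, 0.5, 0.001, -0.013, 0.0, -0.024, 0.0, -0.014, 0.5, 0.0, -0.013, -0.001, -0.024, 0.0, -0.014, 0.5]
end [-79.1  11.1 216.8]
```

Emit:
drive_tool(motion=[0.001, -0.013, -0.001, -0.023, -0.001, -0.017, 0.5, 0.0, -0.013, -0.001, -0.024, 0.0, -0.013, 0.5, 0.001, -0.012, -0.002, -0.024, 0.0, -0.014, 0.5, 0.001, -0.013, -0.001, -0.024, 0.0, -0.014, 0.5, 0.0, -0.013, -0.001, -0.024, 0.0, -0.014, 0.5, 0.001, -0.012, -0.001, -0.024, 0.0, -0.014, 0.5, 0.001, -0.013, 0.0, -0.024, 0.0, -0.014, 0.5, 0.0, -0.013, -0.001, -0.024, 0.0, -0.014, 0.5, 0, 0, 0, 0, 0, 0, 0.5])

```text
t: 10.67
tool_pos: [519.6, -110.4, 215.9]
eef_rot: [-0.068, 0.333, 0.849, 0.405]
ft_force: [1.5, 1.9, -4.8]
gripper_width: 0.581
grip_force: 45.4
```

```bash
python3 tip.py 2.5 8 0.5 0.5
```

```text
th 39.9 P [-80.3  11.1 215.9] dev from arc [-1.  -0.  -0.7] yaw -0.03 F 2.4 0.7 -4.8 w 0.581 g 45.4 t 10.6667
joints [ 1.01  0.8  -0.65  1.78 -0.44  0.97  1.6 ]
[0.001, -0.013, -0.001, -0.024, -0.002, -0.014, 0.5, 0.0, -0.013, -0.001, -0.024, 0.0, -0.014, 0.5, 0.0, -0.012, 0.0, -0.024, 0.0, -0.014, 0.5, 0.001, -0.013, -0.001, -0.024, 0.0, -0.014, 0.5, 0.0, -0.012, 0.0, -0.024, 0.0, -0.014, 0.5, 0.0, -0.013, 0.0, -0.024, 0.0, -0.014, 0.5, 0.0, -0.012, 0.0, -0.024, 0.0, -0.013, 0.5, 0.0, -0.013, 0.0, -0.024, 0.0, -0.014, 0.5]
end [-114.8   11.2  179.5]
```

Excellent tracking, small forces.

Emit:
drive_tool(motion=[0.001, -0.013, -0.001, -0.024, -0.002, -0.014, 0.5, 0.0, -0.013, -0.001, -0.024, 0.0, -0.014, 0.5, 0.0, -0.012, 0.0, -0.024, 0.0, -0.014, 0.5, 0.001, -0.013, -0.001, -0.024, 0.0, -0.014, 0.5, 0.0, -0.012, 0.0, -0.024, 0.0, -0.014, 0.5, 0.0, -0.013, 0.0, -0.024, 0.0, -0.014, 0.5, 0.0, -0.012, 0.0, -0.024, 0.0, -0.013, 0.5, 0.0, -0.013, 0.0, -0.024, 0.0, -0.014, 0.5, 0, 0, 0, 0, 0, 0, 0.5])

```text
t: 11.42
tool_pos: [492.5, -130.7, 178.7]
eef_rot: [0.019, 0.265, 0.805, 0.531]
ft_force: [-0.1, -0.3, -6.3]
gripper_width: 0.579
grip_force: 44.1
```

```bash
python3 tip.py 2 8 0 0
```

```text
th 59.81 P [-114.2   10.7  178.7] dev from arc [ 0.9 -0.4 -0.6] yaw 0.07 F -0.2 -0.2 -6.3 w 0.579 g 44.1 t 11.4167
joints [ 1.27  1.04 -0.8   1.87 -0.5   0.89  1.99]
[0.0, -0.01, 0.0, -0.02, 0.0, -0.01, 0.5, 0.0, -0.01, 0.001, -0.019, 0.0, -0.012, 0.5, -0.001, -0.01, 0.001, -0.019, 0.0, -0.011, 0.5, 0.0, -0.01, 0.001, -0.019, 0.0, -0.011, 0.5, -0.001, -0.01, 0.002, -0.02, 0.0, -0.011, 0.5, -0.001, -0.009, 0.002, -0.019, 0.0, -0.011, 0.5, 0.001, -0.01, -0.002, -0.019, 0.0, -0.011, 0.5, 0.001, -0.009, -0.002, -0.019, 0.0, -0.011, 0.5]
end [-128.2   11.   142.1]
```

Emit:
drive_tool(motion=[0.0, -0.01, 0.0, -0.02, 0.0, -0.01, 0.5, 0.0, -0.01, 0.001, -0.019, 0.0, -0.012, 0.5, -0.001, -0.01, 0.001, -0.019, 0.0, -0.011, 0.5, 0.0, -0.01, 0.001, -0.019, 0.0, -0.011, 0.5, -0.001, -0.01, 0.002, -0.02, 0.0, -0.011, 0.5, -0.001, -0.009, 0.002, -0.019, 0.0, -0.011, 0.5, 0.001, -0.01, -0.002, -0.019, 0.0, -0.011, 0.5, 0.001, -0.009, -0.002, -0.019, 0.0, -0.011, 0.5, 0, 0, 0, 0, 0, 0, 0.5, 0, 0, 0, 0, 0, 0, 0.5])

```text
t: 12.25
tool_pos: [482.8, -138.2, 142.7]
eef_rot: [0.088, 0.203, 0.754, 0.619]
ft_force: [-0.1, 0.1, -7.4]
gripper_width: 0.58
grip_force: 45.3
```

```bash
python3 tip.py 2 2 0 0
python3 - <<'E'
from h import *
im=viewer.get_image('scene'); cv2.imwrite('pics/s3.png',cv2.resize(im[110:290,200:400],None,fx=4,fy=3.3,interpolation=cv2.INTER_CUBIC)[:,:,::-1])
E
```

```text
th 75.59 P [-126.4   10.3  142.7] dev from arc [ 1.4 -0.8  0.3] yaw 0.34 F -0.1 0.1 -7.4 w 0.58 g 45.3 t 12.25
joints [ 1.38  1.29 -0.87  1.84 -0.48  0.91  2.22]
[0.002, -0.01, -0.002, -0.021, -0.001, -0.008, 0.5, 0.002, -0.01, -0.002, -0.019, 0.0, -0.011, 0.5]
end [-131.4   11.   133.6]
```

View pics/s3.png

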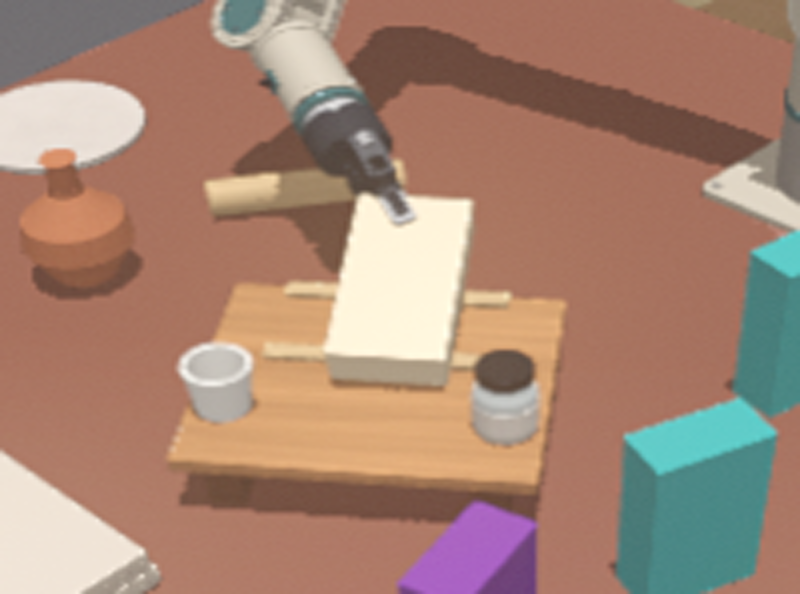

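The crop shows the brick leaning about 75° over the stop batten, square to it and still in the fingers. Jar, tub, pin and vase are undisturbed.

```bash
python3 tip.py 1.4 8 -0.5 0.5
```

```text
th 75.6 P [-126.3   10.3  143.1] dev from arc [ 1.6 -0.8  0.8] yaw 0.4 F 0.2 -1.4 -7.5 w 0.58 g 45.3 t 12.3
joints [ 1.38  1.29 -0.87  1.84 -0.48  0.91  2.22]
[0.001, -0.007, -0.001, -0.016, 0.0, -0.004, 0.5, 0.001, -0.007, -0.002, -0.013, 0.0, -0.008, 0.5, 0.001, -0.007, -0.001, -0.014, 0.0, -0.008, 0.5, 0.001, -0.007, -0.001, -0.013, 0.0, -0.007, 0.5, 0.001, -0.006, -0.001, -0.014, 0.0, -0.008, 0.5, 0.001, -0.007, -0.002, -0.013, 0.0, -0.008, 0.5, 0.001, -0.007, -0.001, -0.013, 0.0, -0.008, 0.5, 0.001, -0.007, -0.001, -0.014, 0.0, -0.007, 0.5]
end [-137.1   11.2  117.1]
```

Emit:
drive_tool(motion=[0.001, -0.007, -0.001, -0.016, 0.0, -0.004, 0.5, 0.001, -0.007, -0.002, -0.013, 0.0, -0.008, 0.5, 0.001, -0.007, -0.001, -0.014, 0.0, -0.008, 0.5, 0.001, -0.007, -0.001, -0.013, 0.0, -0.007, 0.5, 0.001, -0.006, -0.001, -0.014, 0.0, -0.008, 0.5, 0.001, -0.007, -0.002, -0.013, 0.0, -0.008, 0.5, 0.001, -0.007, -0.001, -0.013, 0.0, -0.008, 0.5, 0.001, -0.007, -0.001, -0.014, 0.0, -0.007, 0.5, 0, 0, 0, 0, 0, 0, 0.5, 0, 0, 0, 0, 0, 0, 0.5])

```text
t: 13.13
tool_pos: [473.5, -143.1, 117.9]
eef_rot: [0.134, 0.16, 0.704, 0.679]
ft_force: [0.4, 0.4, -8.1]
gripper_width: 0.581
grip_force: 46.0
```

```bash
python3 tip.py 0.6 5 0 0
```

```text
th 87.11 P [-136.8   11.8  117.9] dev from arc [0.2 0.7 2. ] yaw -0.25 F 0.6 0.0 -8.1 w 0.581 g 46.0 t 13.1333
joints [ 1.44  1.48 -0.89  1.78 -0.44  0.99  2.36]
[0.0, -0.004, -0.001, -0.004, 0.0, -0.006, 0.5, 0.0, -0.003, 0.0, -0.006, 0.0, -0.003, 0.5, 0.0, -0.004, -0.001, -0.006, 0.0, -0.003, 0.5, 0.0, -0.004, 0.0, -0.006, 0.0, -0.004, 0.5, 0.0, -0.003, -0.001, -0.006, 0.0, -0.003, 0.5]
end [-138.4   11.   108.9]
```

Emit:
drive_tool(motion=[0.0, -0.004, -0.001, -0.004, 0.0, -0.006, 0.5, 0.0, -0.003, 0.0, -0.006, 0.0, -0.003, 0.5, 0.0, -0.004, -0.001, -0.006, 0.0, -0.003, 0.5, 0.0, -0.003, 0.0, -0.006, 0.0, -0.004, 0.5, 0, 0, 0, 0, 0, 0, 0.5, 0, 0, 0, 0, 0, 0, 0.5])

```text
t: 13.63
tool_pos: [472.9, -144.1, 111.2]
eef_rot: [0.145, 0.149, 0.694, 0.689]
ft_force: [0.1, 0.8, -7.6]
gripper_width: 0.581
grip_force: 46.0
```

```bash
python3 tip.py 0.6 1 0 0
```

```text
th 89.51 P [-137.9   11.3  111.2] dev from arc [0.3 0.2 1. ] yaw 0.06 F 0.5 0.6 -7.6 w 0.581 g 46.0 t 13.6333
joints [ 1.45  1.52 -0.89  1.76 -0.43  1.01  2.39]
[0.0, -0.005, -0.001, -0.006, 0.0, -0.003, 0.5]
end [-138.4   11.   108.7]
```

Emit:
drive_tool(motion=[0, -0.002, 0, -0.005, 0, -0.002, 0.5, 0, -0.001, 0, 0, 0, 0, 0.5, 0, 0, 0, 0, 0, 0, 0.5])

```text
t: 13.88
tool_pos: [472.9, -144.1, 109.7]
eef_rot: [0.147, 0.147, 0.692, 0.692]
ft_force: [0.3, 0.3, -7.8]
gripper_width: 0.581
grip_force: 46.0
```

```bash
python3 rep.py
```

```text
P [-137.93   11.31  109.68] yaw 35.93 tooly z 1.0 F stand 0.3767584463784265 0.08209494139255002 -7.840677736400783 w 0.581176254219465 g 45.96138417720795 t 13.8833
```

Emit:
drive_tool(motion=[0, -0.001, 0, 0, 0, 0, 0.5, 0, 0, 0, 0, 0, 0, 0.5])

```text
t: 14.05
tool_pos: [472.9, -144.1, 109.4]
eef_rot: [0.147, 0.147, 0.692, 0.691]
ft_force: [0.1, 0.7, -7.8]
gripper_width: 0.577
grip_force: 46.0
```

```bash
python3 tip.py 0.1 1 0 0
```

```text
th 89.98 P [-137.9   11.3  109.4] dev from arc [0.5 0.2 0.4] yaw 0.03 F 0.5 0.5 -7.8 w 0.577 g 46.0 t 14.05
joints [ 1.45  1.53 -0.89  1.75 -0.43  1.02  2.39]
[0.0, -0.001, -0.001, -0.001, 0.0, 0.0, 0.5]
end [-138.3   11.   108.9]
```

Emit:
drive_tool(motion=[0, -0.001, 0, 0, 0, 0, 0.5, 0, -0.001, 0, 0, 0, 0, 0.5, 0, 0, 0, 0, 0, 0, 0.5])

```text
t: 14.3
tool_pos: [472.9, -144.1, 109.2]
eef_rot: [0.147, 0.147, 0.691, 0.692]
ft_force: [0.3, -1.2, -5.8]
gripper_width: 0.581
grip_force: 46.1
```

Emit:
drive_tool(motion=[0, -0.001, 0, 0, 0, 0, 0.5, 0, 0, 0, 0, 0, 0, 0.5])

```text
t: 14.47
tool_pos: [473.0, -144.1, 109.1]
eef_rot: [0.147, 0.147, 0.691, 0.692]
ft_force: [-0.9, -2.5, -2.5]
gripper_width: 0.578
grip_force: 46.2
```

```bash
python3 tip.py 0.1 1 0 0
python3 - <<'E'
from kin import *
print(manip.get_state()['wrist_torque'])
E
```

```text
th 90.1 P [-137.9   11.2  109.1] dev from arc [0.6 0.1 0.3] yaw -0.03 F -2.2 -1.5 -2.5 w 0.578 g 46.2 t 14.4667
joints [ 1.45  1.53 -0.89  1.75 -0.43  1.02  2.39]
[0.0, -0.001, -0.001, -0.001, 0.0, -0.001, 0.5]
end [-138.3   11.   108.6]
[-1.66280907  1.1130327  -0.02161243]
```

Emit:
drive_tool(motion=[0, -0.001, 0, 0, 0, 0, 0.5, 0, 0, 0, 0, 0, 0, 0.42, 0, 0, 0, 0, 0, 0, 0.41, 0, 0, 0, 0, 0, 0, 0.4, 0, 0, 0, 0, 0, 0, 0.39, 0, 0, 0, 0, 0, 0, 0.38, 0, 0, 0, 0, 0, 0, 0.37, 0, 0, 0, 0, 0, 0, 0.36, 0, 0, 0, 0, 0, 0, 0.35], grip_force=20)

```text
t: 15.22
tool_pos: [472.8, -144.0, 107.5]
eef_rot: [0.147, 0.147, 0.692, 0.692]
ft_force: [-0.1, -0.5, -0.5]
gripper_width: 0.648
grip_force: 0.0
```

```bash
python3 rep.py
python3 - <<'E'
from h import *
im=viewer.get_image('scene'); cv2.imwrite('pics/s4.png',cv2.resize(im[110:290,200:400],None,fx=4,fy=3.3,interpolation=cv2.INTER_CUBIC)[:,:,::-1])
E
```

```text
P [-137.88   11.41  107.48] yaw 89.95 tooly z 1.0 F stand -0.36972951041317037 -0.3841044486161489 -0.4835329990655594 w 0.648377432085992 g 0.0 t 15.2167
```

View pics/s4.png

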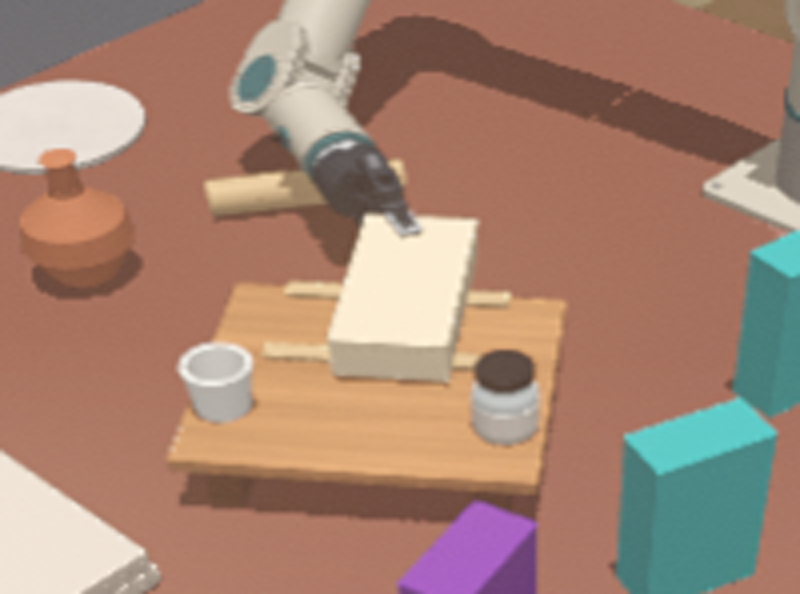

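The crop shows the brick flat on both battens with the fingers loosened and everything else in place. Next I open a little more and withdraw.

Emit:
drive_tool(motion=[0, 0.003, 0, 0, 0, 0, 0.3, 0, 0, 0, 0, 0, 0, 0.25, 0, 0, 0, 0, 0, 0, 0.25, 0, 0, 0, 0, 0, 0, 0.25, 0, 0, -0.01, 0, 0, 0, 0.25, 0, 0, -0.02, 0, 0, 0, 0.25, 0, 0, -0.03, 0, 0, 0, 0.25, 0, 0, -0.03, 0, 0, 0, 0.25, 0, 0, -0.03, 0, 0, 0, 0.25, 0, 0, -0.03, 0, 0, 0, 0.25, 0, 0, -0.02, 0, 0, 0, 0.25, 0, 0, 0, 0, 0, 0, 0.25])

```text
t: 16.27
tool_pos: [438.1, -224.8, 108.1]
eef_rot: [0.148, 0.148, 0.693, 0.69]
ft_force: [0.3, -0.3, -0.2]
gripper_width: 0.751
grip_force: 0.0
```

```bash
python3 rep.py
python3 - <<'E'
from h import *
im=viewer.get_image('top'); m=viewer.camera_model('top'); np.save('pics/t5.npy',im)
cv2.imwrite('pics/t5.png',cv2.resize(im[110:300,270:460],None,fx=3,fy=3,interpolation=cv2.INTER_CUBIC)[:,:,::-1])
E
```

```text
P [-213.53  -33.54  108.07] yaw 38.56 tooly z 1.0 F stand 0.11185855410946405 -0.4136719519769969 -0.1949513916050084 w 0.7511455619147498 g 0.0 t 16.2667
```

View pics/t5.png

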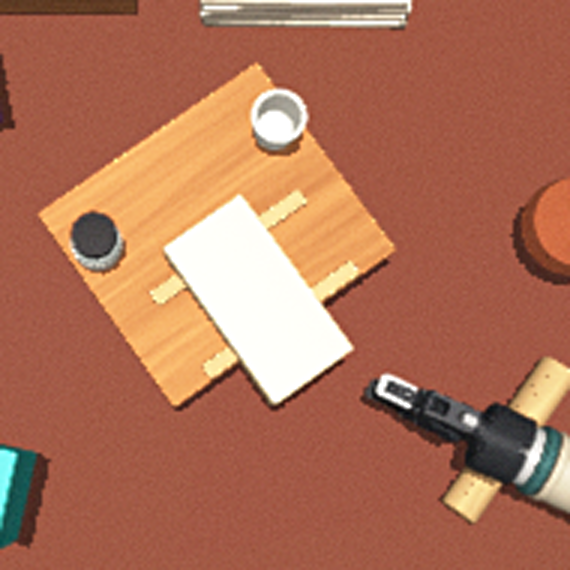

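The top view shows the brick lying square across both battens, with its end overhanging the front and the gripper clear at (400,390). I'll check the numbers and raise the arm away from the pin.

Emit:
drive_tool(motion=[0, 0.04, 0, 0, 0, 0, 0.25, 0, 0.06, 0, 0, 0, 0, 0.25, 0, 0.06, 0, 0, 0, 0, 0.25, 0, 0.03, 0, 0, 0, 0, 0.25, 0, 0, 0, 0, 0, 0, 0.25, 0, 0, 0, 0, 0, 0, 0.25])

```text
t: 16.82
tool_pos: [438.2, -221.3, 203.8]
eef_rot: [0.147, 0.146, 0.692, 0.691]
ft_force: [-0.5, 1.1, -0.4]
gripper_width: 0.748
grip_force: 0.0
```

Run:
```python
from h import *
im=np.load('pics/t5.npy'); m=viewer.camera_model('top')
hsv=cv2.cvtColor(im,cv2.COLOR_RGB2HSV).astype(int)
k=((hsv[...,1]<35)&(hsv[...,2]>235)).astype(np.uint8); k[:,:320]=0; k[:165]=0; k[:,392:]=0
n,l,stt,c=cv2.connectedComponentsWithStats(k); i=1+stt[1:,4].argmax()
X=cast(m,np.argwhere(l==i)[:,::-1].astype(float),134); S=np.array([w2s(x)[:2] for x in X]).astype(np.float32)
print(stt[i],cv2.minAreaRect(S),S.min(0),S.max(0)); s=manip.get_state(); print(s['t'],s['tool_pos'])
```

```text
[ 325  175   62   69 1980] ((-75.23138427734375, 13.6678466796875), (198.02703857421875, 99.80557250976562), 0.13141275942325592) [-174.1884   -36.29156] [23.888697 63.552216]
16.8167 [ 438.21654388 -221.33625745  203.75318648]
```

Square to 0.13°, centre x at −75 (foot about 25 mm behind the stop), size and height consistent. Handing in.

```bash
python3 -c "
from cell import manip
print(manip.finish_job())"
```

```text
the job is handed in; nothing more can be done
None
```

The brick was slid square against the stop, tipped over it and eased down flat on both battens, square to within about 0.1° with its foot end about 25 mm behind the stop; nothing else on the stand or table looked disturbed, and I handed the job in at about 17 s without getting a verdict back.

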